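Pack up a sunken hotplate foot

ROBOT

A 6-joint arm with a two-finger parallel gripper is mounted at the origin on a cart in front of the work surface, level with it; the furniture and walls round the work are solid. World frame = base frame: x ahead of the robot, y to its left, z up, the work surface at z = 0. Lengths are in m, angles in rad, forces in N, time in s.
With the tool pointing down it reaches from about 0.35 to 0.875 m from the base axis. Payload 4.2 kg.
Tool frame: the origin (TCP) lies at the very end of the fingers, on their centre line; the grasp point (between the pads) lies 19 mm behind it; z points along the fingers, y is the line along which they close (so a half turn about z gives the same grasp; the last joint's range is limited). The gripper opens to 87 mm and grips with 3 to 60 N. Pads are 19 mm wide; open, the fingers measure 117 mm over their backs; the gripper's body (75 mm by 190 mm) begins 51 mm behind the grasp point.
Start: joints at [1.564, 0.385, 0.008, 0, -1.194, -0.259], TCP at [0.164, 0.603, 0.223] pointing down, gripper open.
Joint ranges: [-3.14, 3.14], [-1.21, 2.06], [-1.07, 1.41], [-3.16, 2.05], [-2.99, -0.16], [-3.1, 3.1]. Speed limits (rad/s): [2.79, 2.79, 3.14, 3.14, 3.14, 3.14].

INTERFACE

Orientations are given as a unit quaternion [x, y, z, w].
In Python, from plant import arm gives the robot as it stands.
- The arm moves only by the tool jog_arm, never from a script. Its argument "commands" is a list of rows, each a list of 3 entries, a list of its own where there are three numbers: the gripper command: -1 is shut, 1 is fully open, values between are in proportion, then the shift along the tool's x, y, z in cm, then the turn, a rotation vector about the tool's x, y, z in rad. A call has 1 to 20 rows; each row shifts and turns the commanded pose from where the row before left it, along the tool's axes as they then stand; what a row does not reach is not made up. A row lasts 1/12 s, in which the tool goes at most 41.7 mm and 7.16 degrees, less where a joint would pass 70% of its speed; a pose out of reach is approached as far as the arm can. A call is refused whole if a number of a shift passes 4.17 or a number of a turn 0.125, either way. A call with a gripper value outside its range is refused whole. The fingers move at their own pace and stop on an object; "force" is the grip in N (left out, the last holds). Time passes only in rows, so rows that do not move let the fingers close. It gives the time, the measured TCP pose, the force, the opening and the grip force at its end, in the units of the state.
- arm.state(): the state, without advancing time (a new reading comes with each control period).
- arm.read_camera(name): name is "side" or "top" or "wrist"; returns a dict with "color" (384x512x3 uint8, red, green, blue), "fx", "fy", "cx", "cy" (pixels), "R" (3x3) and "t" (3): a world point X has camera coordinates R X + t; the wrist camera has in their place "T_tool_cam" (4x4, takes a point from camera to tool coordinates, whose origin is the TCP and whose axes are the flange's). Camera axes: x right, y down, z forward; pixel columns grow to the right and rows downward; lengths in m; the calibration is good to about 2 mm. The wrist camera is an equidistant fisheye: a pixel r from the principal point sees the ray r / f radians off the axis. A picture is of the moment at which its call begins: read the wrist's pose just before it. There is no depth.
- arm.sign_off(): hands the job in; it is judged then, once.
Trained networks look in a picture, given as the dict that the camera call returned (one of the last four; its "shot" number tells which), for a name from the list of things; names that differ only in an ending like _2 or _b are one class to them, and where a whole thing is asked for, a point or a joint stands for the part that bears it (a point fixed in the world has none). Each returns a list of dicts, best first, with "p" (0 to 1); they miss things now and then, are a little off and sometimes report something else, mostly with a low value. They report only what shows in the picture. A call takes as long as a camera call.
- arm.spot_in(picture, label): "rect" ([left, top, width, height] in pixels, round what is visible of it).
The state is a dict: "t": time; "joints": joint angles; "qvel": joint speeds; "tau": joint torques, N m; "tcp_pos": TCP position; "eef_rot": TCP orientation; "force": force on the tool from outside, world axes, zero at the start; "moment": the same for the moment, N m; "opening": finger opening in m; "finger_force": force on a finger pad.
Only numpy, scipy, OpenCV 4.12 (cv2) and the standard library are available. Lean on these libraries where they do the work, as an engineer would, in place of code of your own. Each camera call takes 0.05 s, during which the arm holds its last target. There are 200 camera calls.

TASK

The hotplate's front left foot has sunk into its socket and hangs clear of the worktop; find the packer that fills the gap by sliding them in under that foot one at a time along the worktop, from the thinnest up. Lay each one that goes in loose on the chopping board before trying the next, and leave the first one that binds (drags firmly under the foot) pushed fully home there, its heel about a centimetre or less from the casing. Push gently, force nothing, and leave the thicker packers and everything else where they are.

Things in the scene. Friction and masses are not known exactly. Their poses are not given: they have to be found in the camera images.
- hotplate: white single table hotplate, casing 230 x 230 mm, underside 16 mm and top rim 62 mm above the worktop, dark round plate to 77 mm with a moka pot on it; it stands firm on three rubber feet. Origin on the worktop under its centre; its front (knob) faces own -x, its left is own +y.
- foot_mark (a point): point on the worktop straight below the centre of the sunk front left foot (upright rubber cylinder 24 mm across, flat underside), 31 mm in from the casing's front and left faces; axes as the hotplate's, +x leads straight in. A packer is fully home with its origin at this point and its x along this x; its heel then just meets the casing's front (up to 14 mm short is good enough). The foot's gap to the worktop is unknown, 4.2 to 8.6 mm.
- foot_entry (a point): point on the worktop below the casing's front face, 31 mm in front of foot_mark. Packers thinner than the gap slide in with next to no drag. The first one thicker (by up to 2 mm) lifts the rubber foot, which yields at 3 N plus 1.5 N per mm: 4 to 18 N to wedge in, then a steady drag of 3 to 11 N. One 3 mm thicker meets the foot with its blunt nose tip, and over-lifts it if forced. Over 25 N between packer and hotplate is a fault.
- packer_1: grey plastic packer 1, thinnest: flat bar 5 mm thick, 30 wide, 79 long, nose to own +x. Origin on its underside, 45 mm from the heel end. Heel: upright block 30 mm wide, 24 high, x -45 to -31 mm, 1 rib on top; grasp it there across the width (own y). The nose's last 8 mm taper 2.5 mm down on top.
- packer_2: grey plastic packer 2, second: flat bar 7 mm thick, 30 wide, 83 long, nose to own +x. Origin on its underside, 45 mm from the heel end. Heel: upright block 30 mm wide, 24 high, x -45 to -31 mm, 2 ribs on top; grasp it there across the width (own y). The nose's last 8 mm taper 2.5 mm down on top.
- packer_3: grey plastic packer 3, third: flat bar 9 mm thick, 30 wide, 87 long, nose to own +x. Origin on its underside, 45 mm from the heel end. Heel: upright block 30 mm wide, 24 high, x -45 to -31 mm, 3 ribs on top; grasp it there across the width (own y). The nose's last 8 mm taper 2.5 mm down on top.
- packer_4: grey plastic packer 4, thickest: flat bar 11 mm thick, 30 wide, 91 long, nose to own +x. Origin on its underside, 45 mm from the heel end. Heel: upright block 30 mm wide, 24 high, x -45 to -31 mm, 4 ribs on top; grasp it there across the width (own y). The nose's last 8 mm taper 2.5 mm down on top.
- chopping_board: wooden chopping board lying flat at the right end, 200 x 300 x 21 mm, top 21 mm above the worktop. Origin at the centre of its underside, long side along own y. The half nearer the robot is empty; a teaspoon lies on the far end.
- moka_pot: aluminium moka pot, 164 mm high, 92 mm wide, standing on the hotplate: a bystander. Origin on its underside.
- tape_roll: roll of tape lying flat, 104 mm across, 25 mm high: a bystander. Origin under its centre.
- lemon: lemon, 71 x 53 x 51 mm: a bystander. Origin on its underside.
- battery: battery, 15 x 50 x 15 mm: a bystander. Origin on its underside.
- pen: pen, 145 mm long, 9 mm high: a bystander. Origin on its underside.

How it is judged:
On the way:
1. the thinnest packer is slid in under the sunk foot along the worktop, its whole tapered nose under it (x of packer_1 in the frame of foot_mark between -0.034 and 0.03 m and y of packer_1 in the frame of foot_mark between -0.015 and 0.015 m and z of packer_1 in the frame of foot_mark below 0.012 m), for 0.05 s.
At the end, for the whole second after the job is handed in: One packer lies flat and released under the sunk foot, origin within 14 mm of the mark (10 mm sideways) and within 0.2 rad of straight in, gripped by the foot with 0.5 to 7 N; all thinner ones lie at rest on the board, all thicker ones within 20 mm of their start (((horizontal distance between packer_1 and foot_mark below 0.014 m and y of packer_1 in the frame of foot_mark between -0.01 and 0.01 m and contact force between packer_1 and hotplate between 0.5 and 7 N and angle between packer_1's own z axis and vertical below 0.1 rad and angle between the x axis of packer_1 and the x axis of foot_mark, either way round below 0.2 rad and linear speed of packer_1 below 0.01 m/s and distance of each of packer_2, packer_3, packer_4 from where it was at the start of the episode below 0.02 m) or (horizontal distance between packer_2 and foot_mark below 0.014 m and y of packer_2 in the frame of foot_mark between -0.01 and 0.01 m and contact force between packer_2 and hotplate between 0.5 and 7 N and angle between packer_2's own z axis and vertical below 0.1 rad and angle between the x axis of packer_2 and the x axis of foot_mark, either way round below 0.2 rad and linear speed of each of packer_2, packer_1 below 0.01 m/s and (x of packer_1 in the frame of chopping_board between -0.1 and 0.1 m and y of packer_1 in the frame of chopping_board between -0.15 and 0.15 m and z of packer_1 in the frame of chopping_board between 0.016 and 0.03 m) and distance of each of packer_3, packer_4 from where it was at the start of the episode below 0.02 m) or (horizontal distance between packer_3 and foot_mark below 0.014 m and y of packer_3 in the frame of foot_mark between -0.01 and 0.01 m and contact force between packer_3 and hotplate between 0.5 and 7 N and angle between packer_3's own z axis and vertical below 0.1 rad and angle between the x axis of packer_3 and the x axis of foot_mark, either way round below 0.2 rad and linear speed of each of packer_3, packer_1, packer_2 below 0.01 m/s and (x of packer_1 in the frame of chopping_board between -0.1 and 0.1 m and y of packer_1 in the frame of chopping_board between -0.15 and 0.15 m and z of packer_1 in the frame of chopping_board between 0.016 and 0.03 m) and (x of packer_2 in the frame of chopping_board between -0.1 and 0.1 m and y of packer_2 in the frame of chopping_board between -0.15 and 0.15 m and z of packer_2 in the frame of chopping_board between 0.016 and 0.03 m) and distance of packer_4 from where it was at the start of the episode below 0.02 m) or (horizontal distance between packer_4 and foot_mark below 0.014 m and y of packer_4 in the frame of foot_mark between -0.01 and 0.01 m and contact force between packer_4 and hotplate between 0.5 and 7 N and angle between packer_4's own z axis and vertical below 0.1 rad and angle between the x axis of packer_4 and the x axis of foot_mark, either way round below 0.2 rad and linear speed of each of packer_4, packer_1, packer_2, packer_3 below 0.01 m/s and (x of packer_1 in the frame of chopping_board between -0.1 and 0.1 m and y of packer_1 in the frame of chopping_board between -0.15 and 0.15 m and z of packer_1 in the frame of chopping_board between 0.016 and 0.03 m) and (x of packer_2 in the frame of chopping_board between -0.1 and 0.1 m and y of packer_2 in the frame of chopping_board between -0.15 and 0.15 m and z of packer_2 in the frame of chopping_board between 0.016 and 0.03 m) and (x of packer_3 in the frame of chopping_board between -0.1 and 0.1 m and y of packer_3 in the frame of chopping_board between -0.15 and 0.15 m and z of packer_3 in the frame of chopping_board between 0.016 and 0.03 m)))); the robot touches nothing.
It fails at once if a packer is pushed under the foot before the next thinner one has been laid on the board (((x of packer_2 in the frame of foot_mark between -0.043 and 0.03 m and y of packer_2 in the frame of foot_mark between -0.03 and 0.03 m and z of packer_2 in the frame of foot_mark below 0.012 m) and not (x of packer_1 in the frame of chopping_board between -0.1 and 0.1 m and y of packer_1 in the frame of chopping_board between -0.15 and 0.15 m and z of packer_1 in the frame of chopping_board between 0.016 and 0.03 m)) or ((x of packer_3 in the frame of foot_mark between -0.047 and 0.03 m and y of packer_3 in the frame of foot_mark between -0.03 and 0.03 m and z of packer_3 in the frame of foot_mark below 0.012 m) and not (x of packer_2 in the frame of chopping_board between -0.1 and 0.1 m and y of packer_2 in the frame of chopping_board between -0.15 and 0.15 m and z of packer_2 in the frame of chopping_board between 0.016 and 0.03 m)) or ((x of packer_4 in the frame of foot_mark between -0.051 and 0.03 m and y of packer_4 in the frame of foot_mark between -0.03 and 0.03 m and z of packer_4 in the frame of foot_mark below 0.012 m) and not (x of packer_3 in the frame of chopping_board between -0.1 and 0.1 m and y of packer_3 in the frame of chopping_board between -0.15 and 0.15 m and z of packer_3 in the frame of chopping_board between 0.016 and 0.03 m))).
It fails at once if a packer is pressed against the hotplate with more than 25 N (contact force between any of packer_1, packer_2, packer_3, packer_4 and hotplate above 25 N).
It fails at once if the moka pot is shoved by more than 30 mm or tipped (distance of moka_pot from where it was at the start of the episode above 0.03 m or angle between moka_pot's own z axis and vertical above 0.3 rad).
It fails at once if the tape roll, the lemon, the battery or the pen is shoved by more than 50 mm (distance of any of tape_roll, lemon, battery, pen from where it was at the start of the episode above 0.05 m).
It also fails if it takes over 72 s, if anything falls off the work surface, if the arm or the gripper's body presses on something with over 40 N, if the wrist force passes 120 N, or if a joint passes its speed limit or range.

## Working session

There is one attempt and no reset: what is moved stays moved. The work goes in short steps, Python scripts to look and compute and a tool call to move; the robot and the scene stay as the last step left them, time stands still between calls to the robot, and variables do not carry over. Pictures are saved under pics/ and viewed, at most 13 in all, crops included, and the job is handed in when it is done.

Besides the shell and the picture viewer there is one more tool, called after "Call:" as a command line: name --argument value ..., lists and objects as JSON in quotes. jog_arm: Moves the arm, as the interface text tells. Its arguments: {"type":"object","properties":{"commands":{"type":"array"},"force":{"type":"number"}},"required":["commands"]}

```bash
mkdir -p pics; ls
cat > h.py <<'E'
import numpy as np,cv2
from scipy.spatial.transform import Rotation as Rn
from plant import arm
def save(p,n): cv2.imwrite('pics/'+n,cv2.cvtColor(p['color'],cv2.COLOR_RGB2BGR))
def ray(p,u,v):
    d=np.linalg.inv(np.array([[p['fx'],0,p['cx']],[0,p['fy'],p['cy']],[0,0,1]]))@np.array([u,v,1.])
    R=np.array(p['R']);t=np.array(p['t'])
    return -R.T@t,R.T@d
def onz(p,u,v,z):
    o,d=ray(p,u,v); return o+d*(z-o[2])/d[2]
def wray(p,s,u,v):
    T=np.array(p['T_tool_cam']);x=(u-p['cx'])/p['fx'];y=(v-p['cy'])/p['fy'];r=np.hypot(x,y)
    d=np.array([x/r*np.sin(r),y/r*np.sin(r),np.cos(r)]) if r>1e-9 else np.array([0,0,1.])
    q=Rn.from_quat(s['eef_rot']).as_matrix()
    return q@T[:3,3]+np.array(s['tcp_pos']),q@T[:3,:3]@d
def wonz(p,s,u,v,z):
    o,d=wray(p,s,u,v); return o+d*(z-o[2])/d[2]
E
python3 - <<'E'
from h import *
print(arm.state())
a=arm.read_camera('top');b=arm.read_camera('side')
save(a,'t0.png');save(b,'s0.png')
for n,p in(('top',a),('side',b)):
    print(n,-np.array(p['R']).T@np.array(p['t']),p['fx'])
    for l in['packer_1','hotplate','foot_mark','chopping_board','tape_roll','lemon','battery','pen']:
        print(l,[(round(d['p'],2),np.round(d['rect']).tolist()) for d in arm.spot_in(p,l)][:5])
E
```

```text
pics
{'t': 0.0, 'joints': array([ 1.56362259e+00,  3.85540304e-01,  6.65469756e-03, -5.02339631e-04,
       -1.19399527e+00, -2.58590157e-01]), 'qvel': array([ 0.00077687, -0.00055595, -0.00066504, -0.00160333,  0.00083151,
       -0.00078652]), 'tau': array([-7.90100403e-04, -3.90666246e+01,  1.87406605e+01,  4.21996638e+00,
        1.09758569e-02, -1.92239481e-04]), 'tcp_pos': array([0.16398313, 0.60249168, 0.22148021]), 'eef_rot': array([ 9.91171331e-01, -1.32582996e-01, -1.00933280e-04,  1.06331836e-03]), 'force': array([-0.57295001, -0.2188933 , -0.1725921 ]), 'moment': array([ 0.07238778, -0.00662976,  0.01940019]), 'finger_force': 0.0, 'opening': 0.08716517394485945}
top [0.38578489 0.02218954 1.33793547] 451.3292810010971
packer_1 [(0.83, [111.0, 197.0, 13.0, 28.0]), (0.72, [130.0, 192.0, 15.0, 30.0]), (0.7, [186.0, 194.0, 12.0, 30.0]), (0.58, [161.0, 186.0, 12.0, 30.0])]
hotplate [(0.8, [229.0, 101.0, 89.0, 80.0]), (0.43, [200.0, 139.0, 18.0, 23.0])]
foot_mark [(0.59, [226.0, 105.0, 95.0, 76.0])]
chopping_board [(0.97, [336.0, 137.0, 74.0, 100.0])]
tape_roll [(0.64, [298.0, 203.0, 37.0, 36.0])]
lemon [(0.84, [199.0, 139.0, 18.0, 24.0]), (0.46, [228.0, 99.0, 88.0, 81.0])]
battery [(0.43, [176.0, 229.0, 13.0, 12.0])]
pen [(0.68, [241.0, 224.0, 40.0, 16.0])]
side [-0.12375397  0.08123432  1.3450275 ] 484.34765997352747
packer_1 [(0.62, [181.0, 217.0, 10.0, 28.0]), (0.55, [128.0, 230.0, 15.0, 28.0]), (0.51, [144.0, 228.0, 18.0, 22.0])]
hotplate [(0.92, [232.0, 130.0, 93.0, 74.0]), (0.41, [267.0, 117.0, 42.0, 48.0])]
foot_mark [(0.76, [232.0, 130.0, 91.0, 73.0])]
chopping_board [(0.97, [340.0, 155.0, 81.0, 95.0])]
tape_roll [(0.7, [309.0, 219.0, 38.0, 35.0])]
lemon [(0.64, [207.0, 174.0, 18.0, 17.0])]
battery [(0.56, [190.0, 256.0, 21.0, 11.0])]
pen [(0.71, [261.0, 246.0, 39.0, 13.0]), (0.3, [127.0, 227.0, 12.0, 29.0])]
```

Run:
```python
import cv2,numpy as np
a=cv2.imread('pics/t0.png')[90:250,90:430];b=cv2.imread('pics/s0.png')[110:275,100:440]
cv2.imwrite('pics/c0.png',cv2.resize(np.vstack([cv2.resize(a,(680,320)),cv2.resize(b,(680,270))]),(790,598),interpolation=cv2.INTER_AREA)[:0]) if 0 else 0
cv2.imwrite('pics/ct0.png',cv2.resize(a,None,fx=2.35,fy=2.35,interpolation=cv2.INTER_CUBIC))
```

```text
(no output)
```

View pics/ct0.png

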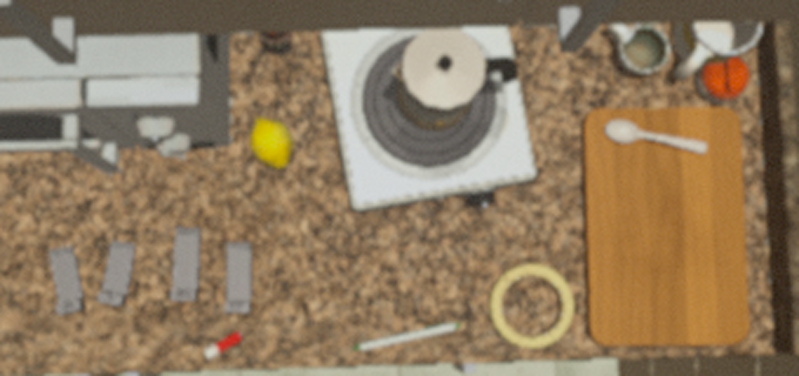

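Run:
```python
from h import *
a=arm.read_camera('top');w=arm.read_camera('wrist');save(w,'w0.png')
print(w['fx'],w['cx'],w['cy'],np.round(w['T_tool_cam'],3).tolist())
c=lambda x,y,z:np.round(onz(a,x/2.35+90,y/2.35+90,z)[:2],3)
for n,x,y,z in[('FL',356,210,.062),('FR',537,178,.062),('BL',323,28,.062),('lemon',272,142,.025),('board nl',588,345,.021),('board nr',748,345,.021),('board fl',586,110,.021),('tape',532,306,.02),('penL',358,347,.005),('penR',458,325,.005),('batt',222,346,.007),
 ('heelA',70,305,.024),('noseA',62,250,.005),('heelB',110,297,.024),('noseB',122,245,.005),('heelC',184,294,.024),('noseC',187,230,.005),('heelD',238,306,.024),('noseD',239,243,.005)]:
    print(n,c(x,y,z))
```

```text
297.3186396354542 250.62741455425768 195.60379704211883 [[0.0, -0.956, -0.294, 0.082], [1.0, 0.0, 0.0, -0.001], [-0.0, -0.294, 0.956, -0.163], [0.0, 0.0, 0.0, 1.0]]
FL [0.518 0.021]
FR [ 0.551 -0.2  ]
BL [0.743 0.056]
lemon [0.609 0.124]
board nl [ 0.346 -0.262]
board nr [ 0.34  -0.461]
board fl [ 0.641 -0.272]
tape [ 0.396 -0.194]
penL [0.351 0.023]
penR [ 0.375 -0.103]
batt [0.357 0.193]
heelA [0.413 0.376]
noseA [0.483 0.391]
heelB [0.422 0.327]
noseB [0.487 0.316]
heelC [0.423 0.236]
noseC [0.504 0.234]
heelD [0.406 0.17 ]
noseD [0.486 0.169]
```

View pics/w0.png

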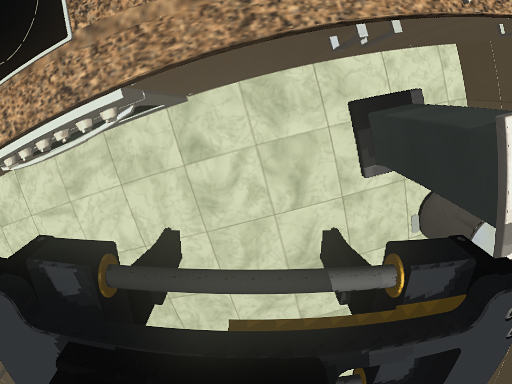

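Call:
jog_arm --commands '[[1, [0, 0, 0], [0, 0, -0.088]], [1, [0, 0, 0], [0, 0, -0.088]], [1, [0, 0, 0], [0, 0, -0.088]], [1, [1.96, 3.3, -0.3], [0, 0, 0]], [1, [1.96, 3.3, -0.3], [0, 0, 0]], [1, [1.96, 3.3, -0.3], [0, 0, 0]], [1, [1.96, 3.3, -0.3], [0, 0, 0]], [1, [1.96, 3.3, -0.3], [0, 0, 0]], [1, [1.96, 3.3, -0.3], [0, 0, 0]], [1, [1.96, 3.3, -0.3], [0, 0, 0]], [1, [1.96, 3.3, -0.3], [0, 0, 0]], [1, [1.96, 3.3, -0.3], [0, 0, 0]], [1, [1.96, 3.3, -0.3], [0, 0, 0]], [1, [0, 0, 0], [0, 0, 0]], [1, [0, 0, 0], [0, 0, 0]]]'

```text
t: 2.25
tcp_pos: [0.3604, 0.2712, 0.2531]
eef_rot: [1.0, -0.003, 0.0, -0.001]
force: [0.6, 0.0, 0.6]
opening: 0.0871
finger_force: 0.0
```

Run:
```python
from h import *
s=arm.state();w=arm.read_camera('wrist');save(w,'w1.png')
cv2.imwrite('pics/w1c.png',cv2.resize(cv2.imread('pics/w1.png')[0:250],None,fx=1.56,fy=1.56,interpolation=cv2.INTER_CUBIC))
print(s['t'],s['tcp_pos'],s['eef_rot'],s['force'])
for l in['packer_1','hotplate']:
  print(l,[(round(d['p'],2),np.round(d['rect']).tolist()) for d in arm.spot_in(w,l)][:5])
```

```text
2.25 [0.36038968 0.27122834 0.25308674] [ 9.99995891e-01 -2.78470768e-03  3.72392932e-04 -5.70108432e-04] [0.56628606 0.02243147 0.60766635]
packer_1 [(0.87, [311.0, 74.0, 28.0, 67.0]), (0.83, [196.0, 70.0, 32.0, 60.0]), (0.7, [265.0, 60.0, 25.0, 66.0]), (0.63, [153.0, 76.0, 31.0, 60.0])]
hotplate [(0.91, [407.0, 0.0, 105.0, 80.0]), (0.31, [486.0, 123.0, 26.0, 58.0])]
```

View pics/w1c.png

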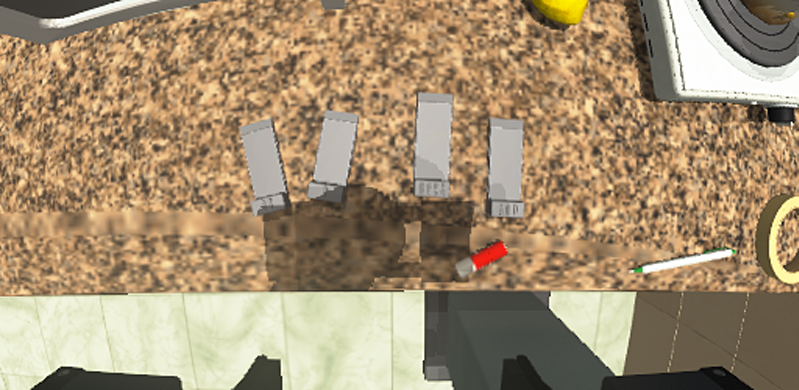

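Run:
```python
import cv2
a=cv2.imread('pics/w1.png')[55:145,145:345]
cv2.imwrite('pics/w1d.png',cv2.resize(a,None,fx=4,fy=4,interpolation=cv2.INTER_CUBIC))
```

```text
(no output)
```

View pics/w1d.png

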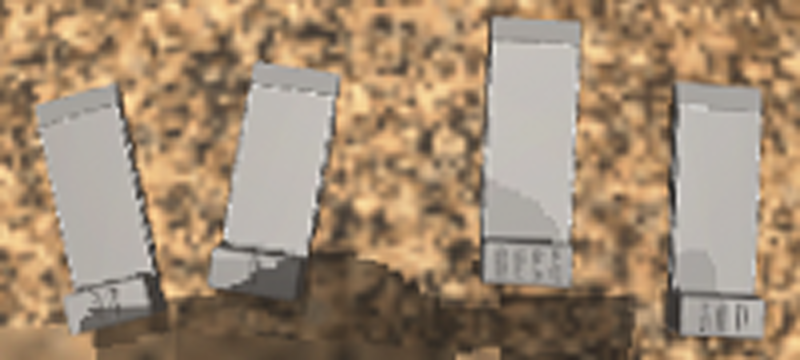

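```bash
cat > m1.py <<'E'
from h import *
E
python3 - <<'E'
from h import *
s=arm.state();w=arm.read_camera('wrist')
P={'A':[(38,105),(115,86),(72,332),(158,312)],'B':[(255,63),(339,75),(209,287),(298,299)],'C':[(494,18),(580,22),(482,283),(571,286)],'D':[(678,83),(760,88),(680,334),(763,336)]}
for k,v in P.items():
  X=[wonz(w,s,x/4+145,y/4+55,z)[:2] for (x,y),z in zip(v,[.004]*2+[.024]*2)]
  n=(X[0]+X[1])/2;h=(X[2]+X[3])/2;d=n-h
  print(k,'nose',n.round(4),'heel',h.round(4),'len',np.linalg.norm(d).round(4),'yaw',np.arctan2(d[1],d[0]).round(3),'wid',np.linalg.norm(X[0]-X[1]).round(4),np.linalg.norm(X[2]-X[3]).round(4))
E
```

```text
A nose [0.4852 0.3942] heel [0.4056 0.3771] len 0.0814 yaw 0.212 wid 0.0288 0.031
B nose [0.4904 0.3163] heel [0.414  0.3294] len 0.0776 yaw -0.17 wid 0.0292 0.03
C nose [0.5076 0.2346] heel [0.4164 0.2395] len 0.0914 yaw -0.053 wid 0.0294 0.0294
D nose [0.4873 0.1709] heel [0.4009 0.173 ] len 0.0864 yaw -0.024 wid 0.0295 0.0291
```

```bash
cat >> h.py <<'E'
def yaw(s=None):
    s=s or arm.state(); x=Rn.from_quat(s['eef_rot']).as_matrix()[:,0]; return np.arctan2(x[1],x[0])
def plan(x,y,z,th,s=None):
    s=s or arm.state(); p=np.array(s['tcp_pos']); 
    d=np.array([x,y,z])-p; c,n=np.cos(th),np.sin(th)
    sh=100*np.array([c*d[0]+n*d[1], n*d[0]-c*d[1], -d[2]])
    print('turn z',round(yaw(s)-th,3),'then shift cm',sh.round(2),'rows>=',np.ceil(np.linalg.norm(sh)/4.1))
E
python3 - <<'E'
from h import *
plan(.4209,.3262,.09,-.17)
E
```

```text
turn z 0.17 then shift cm [ 5.19 -6.23 16.24] rows>= 5.0
```

Call:
jog_arm --commands '[[-0.08, [0, 0, 0], [0, 0, 0.085]], [-0.08, [0, 0, 0], [0, 0, 0.085]], [-0.08, [1.04, -1.25, 3.25], [0, 0, 0]], [-0.08, [1.04, -1.25, 3.25], [0, 0, 0]], [-0.08, [1.04, -1.25, 3.25], [0, 0, 0]], [-0.08, [1.04, -1.25, 3.25], [0, 0, 0]], [-0.08, [1.04, -1.25, 3.25], [0, 0, 0]], [-0.08, [0, 0, 0], [0, 0, 0]], [-0.08, [0, 0, 0], [0, 0, 0]]]'

```text
t: 3.2
tcp_pos: [0.4204, 0.3255, 0.0875]
eef_rot: [0.996, -0.085, -0.002, 0.003]
force: [-0.5, 0.3, 0.4]
opening: 0.0417
finger_force: 0.0
```

Run:
```python
from h import *
s=arm.state();w=arm.read_camera('wrist');save(w,'w2.png')
cv2.imwrite('pics/w2c.png',cv2.resize(cv2.imread('pics/w2.png')[60:340,110:400],None,fx=2,fy=2,interpolation=cv2.INTER_CUBIC))
print(s['t'],s['tcp_pos'],yaw(s),s['opening'])
```

```text
3.2 [0.42037864 0.32548294 0.08747417] -0.17005982301212083 0.041687984365203844
```

View pics/w2c.png

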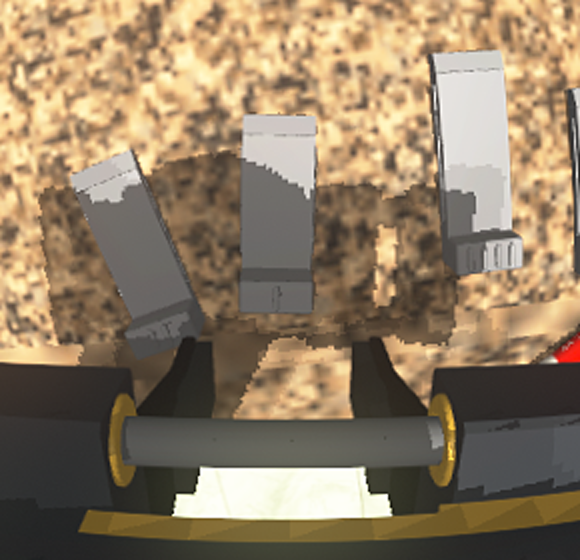

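Run:
```python
from h import *
s=arm.state();w=arm.read_camera('wrist')
f=lambda x,y,z:wonz(w,s,x/2+110,y/2+60,z)
th=yaw(s);R=np.array([[np.cos(th),np.sin(th)],[-np.sin(th),np.cos(th)]])
for n,x,y,z in [('bl',240,312,.024),('br',313,313,.024),('fl',240,282,.024),('fr',313,283,.024),('nl',244,116,.003),('nr',317,117,.003),('A fr',190,302,.024),('A br',200,330,.024),('fingL tip inner',212,340,s['tcp_pos'][2])]:
  X=f(x,y,z);print(n,X.round(4),'rel tool',(R@(X[:2]-s['tcp_pos'][:2])).round(4))
```

```text
bl [0.4181 0.3444 0.024 ] rel tool [-0.006   0.0175]
br [0.4126 0.3148 0.024 ] rel tool [-0.0064 -0.0126]
fl [0.4309 0.3419 0.024 ] rel tool [0.0071 0.0172]
fr [0.4255 0.3128 0.024 ] rel tool [ 0.0066 -0.0124]
nl [0.4955 0.3295 0.003 ] rel tool [0.0728 0.016 ]
nr [0.49   0.2996 0.003 ] rel tool [ 0.0724 -0.0144]
A fr [0.4259 0.364  0.024 ] rel tool [-0.0016  0.0382]
A br [0.4129 0.3626 0.024 ] rel tool [-0.0142  0.0346]
fingL tip inner [0.4348 0.3455 0.0898] rel tool [0.0103 0.0215]
```

Call:
jog_arm --commands '[[-0.08, [0, 0.1, 2.5], [0, 0, 0]], [-0.08, [0, 0, 2.5], [0, 0, 0]], [-0.08, [0, 0, 2.0], [0, 0, 0]], [-0.08, [0, 0, 1.2], [0, 0, 0]], [-0.08, [0, 0, 0], [0, 0, 0]], [-1, [0, 0, 0], [0, 0, 0]], [-1, [0, 0, 0], [0, 0, 0]], [-1, [0, 0, 0], [0, 0, 0]], [-1, [0, 0, 0], [0, 0, 0]]]' --force 40

```text
t: 4.05
tcp_pos: [0.4222, 0.3258, 0.0104]
eef_rot: [0.996, -0.085, 0.001, -0.002]
force: [-2.5, 0.4, 7.2]
opening: 0.0294
finger_force: 40.0
```

Call:
jog_arm --commands '[[-1, [0, 0, -0.3], [0, 0, 0]], [-1, [0, 0, 0], [0, 0, 0]]]'

```text
t: 4.22
tcp_pos: [0.4217, 0.3249, 0.0123]
eef_rot: [0.996, -0.086, 0.001, -0.001]
force: [-0.1, -0.2, -0.3]
opening: 0.0297
finger_force: 40.0
```

Run:
```python
from h import *
s=arm.state();w=arm.read_camera('wrist');save(w,'w3.png')
cv2.imwrite('pics/w3c.png',cv2.resize(cv2.imread('pics/w3.png')[100:340,110:400],None,fx=2,fy=2,interpolation=cv2.INTER_CUBIC))
print(s['t'],s['tcp_pos'],s['eef_rot'],s['force'],s['moment'],s['opening'])
```

```text
4.2167 [0.42168663 0.32491124 0.01228823] [ 9.96316198e-01 -8.57482267e-02  5.94536025e-04 -9.60455614e-04] [-0.10695007 -0.17262275 -0.26788172] [-0.0032087   0.02683218  0.00928953] 0.029679398304253504
```

View pics/w3c.png

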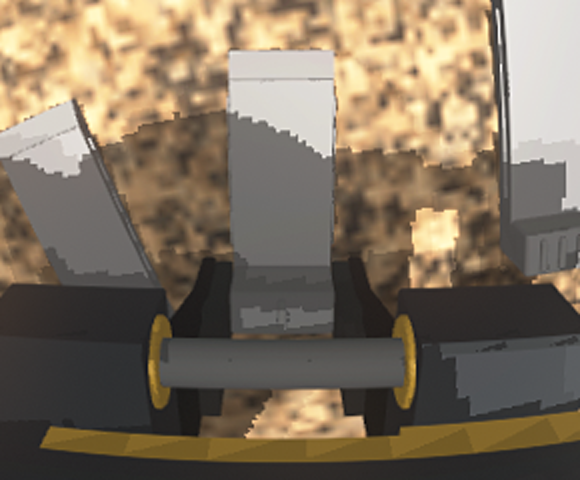

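Run:
```python
from h import *
s=arm.state(); s['tcp_pos']=np.array(s['tcp_pos'])+[0,0,.08]
plan(.425,-.024,.095,.15,s)
```

```text
turn z -0.322 then shift cm [-4.87 34.53 -0.32] rows>= 9.0
```

Call:
jog_arm --commands '[[-1, [0, 0, -2], [0, 0, 0]], [-1, [0, 0, -3], [0, 0, 0]], [-1, [0, 0, -3], [0, 0, -0.107]], [-1, [0, 0, 0], [0, 0, -0.107]], [-1, [0, 0, 0], [0, 0, -0.107]], [-1, [0, 0, 0], [0, 0, 0]]]'

```text
t: 4.77
tcp_pos: [0.4213, 0.3244, 0.0916]
eef_rot: [0.997, 0.075, 0.0, -0.0]
force: [-0.3, -0.3, -0.8]
opening: 0.0295
finger_force: 40.0
```

Call:
jog_arm --commands '[[-1, [-0.5, 3.45, 0], [0, 0, 0]], [-1, [-0.5, 3.45, 0], [0, 0, 0]], [-1, [-0.5, 3.45, 0], [0, 0, 0]], [-1, [-0.5, 3.45, 0], [0, 0, 0]], [-1, [-0.5, 3.45, 0], [0, 0, 0]], [-1, [-0.5, 3.45, 0], [0, 0, 0]], [-1, [-0.5, 3.45, 0], [0, 0, 0]], [-1, [-0.5, 3.45, 0], [0, 0, 0]], [-1, [-0.5, 3.45, 0], [0, 0, 0]], [-1, [-0.5, 3.45, 0], [0, 0, 0]], [-1, [0, 0, 0], [0, 0, 0]], [-1, [0, 0, 0], [0, 0, 0]]]'

```text
t: 5.77
tcp_pos: [0.4225, -0.0259, 0.0906]
eef_rot: [0.997, 0.071, -0.001, 0.0]
force: [0.2, 1.5, -0.4]
opening: 0.0297
finger_force: 40.0
```

Run:
```python
from h import *
s=arm.state();w=arm.read_camera('wrist');save(w,'w4.png')
cv2.imwrite('pics/w4c.png',cv2.resize(cv2.imread('pics/w4.png')[0:300],None,fx=1.56,fy=1.56,interpolation=cv2.INTER_CUBIC))
print(s['t'],s['tcp_pos'],yaw(s),s['opening'],[(round(d['p'],2),np.round(d['rect']).tolist()) for d in arm.spot_in(w,'hotplate')][:5])
```

```text
5.7667 [ 0.42251769 -0.02590755  0.09063404] 0.14272330334305947 0.029749490719809334 [(0.85, [193.0, 2.0, 295.0, 116.0])]
```

View pics/w4c.png

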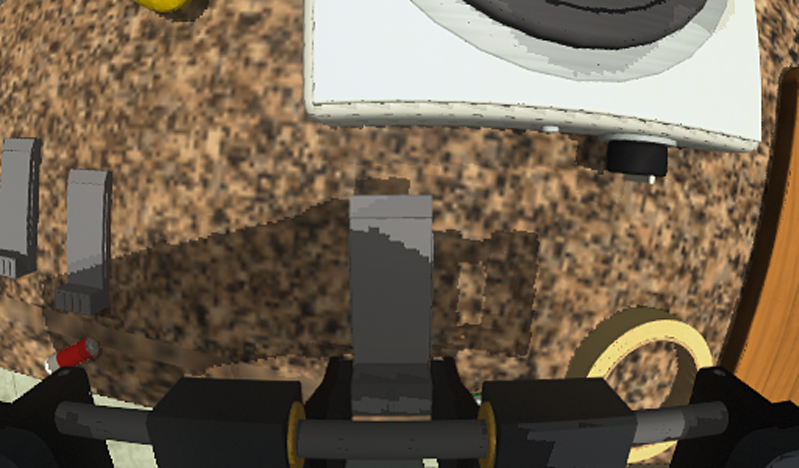

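Run:
```python
from h import *
s=arm.state();w=arm.read_camera('wrist')
f=lambda x,y,z:wonz(w,s,x/1.56,y/1.56,z)[:2]
for n,pts,z in [('top front',[(330,102),(400,101),(500,106),(600,115),(700,128)],.062),('bot front',[(320,121),(400,126),(500,128),(600,135),(757,152)],.016),('left',[(306,15),(305,60),(306,98)],.062)]:
  X=np.array([f(x,y,z) for x,y in pts]);print(n,X.round(4).tolist())
  d=np.linalg.svd(X-X.mean(0))[2][0];print('dir yaw',np.arctan2(d[1],d[0])%np.pi)
X=[f(350,196,s['tcp_pos'][2]-.01),f(432,196,s['tcp_pos'][2]-.01)];print(X)
g=cv2.cvtColor(w['color'],cv2.COLOR_RGB2GRAY)
for u in(210,230,250,270,300,340,380): print(u,g[55:95,u].tolist())
```

```text
top front [[0.528, 0.0169], [0.5322, -0.0113], [0.5377, -0.0523], [0.5447, -0.0974], [0.5547, -0.1527]]
dir yaw 1.725516452298112
bot front [[0.5232, 0.0274], [0.5259, -0.0132], [0.5341, -0.0638], [0.5434, -0.1198], [0.5671, -0.2379]]
dir yaw 1.738993354766962
left [[0.5652, 0.0329], [0.545, 0.03], [0.5287, 0.0271]]
dir yaw 0.15752968344964824
[array([0.49153662, 0.00178003]), array([ 0.49602036, -0.02838769])]
210 [237, 237, 237, 238, 237, 237, 237, 237, 237, 237, 238, 217, 160, 212, 234, 227, 221, 213, 206, 194, 149, 139, 120, 103, 92, 76, 144, 139, 124, 107, 90, 93, 106, 116, 118, 111, 104, 105, 113, 123]
230 [238, 238, 238, 238, 238, 238, 238, 238, 238, 239, 229, 170, 183, 218, 209, 202, 215, 211, 204, 169, 137, 128, 108, 98, 96, 92, 84, 75, 142, 131, 122, 112, 101, 98, 105, 113, 119, 122, 126, 129]
250 [238, 238, 238, 238, 238, 238, 238, 238, 238, 240, 227, 151, 185, 212, 211, 203, 219, 212, 202, 172, 145, 125, 106, 99, 96, 93, 96, 124, 136, 142, 130, 111, 96, 90, 86, 84, 82, 82, 82, 86]
270 [238, 238, 238, 238, 238, 238, 238, 238, 238, 240, 230, 162, 186, 219, 211, 203, 217, 214, 205, 177, 145, 129, 106, 98, 97, 93, 71, 99, 110, 117, 111, 107, 105, 115, 129, 142, 145, 143, 143, 137]
300 [238, 238, 238, 238, 238, 238, 238, 238, 238, 239, 242, 199, 128, 185, 221, 227, 220, 215, 210, 202, 178, 153, 129, 103, 95, 93, 89, 65, 107, 111, 118, 119, 109, 94, 79, 91, 109, 125, 135, 140]
340 [238, 238, 238, 238, 238, 239, 238, 238, 238, 238, 238, 238, 240, 241, 133, 155, 217, 225, 222, 218, 211, 206, 186, 160, 134, 107, 92, 90, 84, 95, 114, 114, 101, 85, 73, 61, 48, 44, 41, 42]
380 [242, 239, 239, 239, 238, 238, 238, 239, 239, 239, 239, 238, 239, 239, 239, 239, 239, 239, 223, 70, 138, 212, 224, 218, 212, 209, 129, 148, 124, 98, 88, 87, 83, 48, 26, 24, 21, 21, 29, 33]
```

Run:
```python
from h import *
plan(.4374,-.0192,.014,.15)
```

```text
turn z -0.001 then shift cm [ 1.47 -0.22  7.69] rows>= 2.0
```

Call:
jog_arm --commands '[[-1, [0.75, -0.11, 2.5], [0, 0, 0]], [-1, [0.75, -0.11, 2.5], [0, 0, 0]], [-1, [0, 0, 1.8], [0, 0, 0]], [-1, [0, 0, 0.8], [0, 0, 0]], [-1, [0, 0, 0], [0, 0, 0]], [-1, [0, 0, 0], [0, 0, 0]]]'

```text
t: 6.42
tcp_pos: [0.4377, -0.0191, 0.0151]
eef_rot: [0.997, 0.075, -0.0, 0.0]
force: [-0.3, -0.4, -0.1]
opening: 0.0291
finger_force: 40.0
```

Call:
jog_arm --commands '[[-1, [0, 0, 0.2], [0, 0, 0]], [-1, [0, 0, 0.15], [0, 0, 0]], [-1, [0, 0, 0], [0, 0, 0]]]'

```text
t: 6.67
tcp_pos: [0.438, -0.0196, 0.0122]
eef_rot: [0.997, 0.075, 0.001, -0.0]
force: [0.4, -0.5, 0.1]
opening: 0.0293
finger_force: 40.0
```

Call:
jog_arm --commands '[[-1, [0, 0, 0.15], [0, 0, 0]], [-1, [0, 0, 0], [0, 0, 0]]]'

```text
t: 6.83
tcp_pos: [0.4381, -0.0197, 0.0105]
eef_rot: [0.997, 0.075, 0.001, -0.0]
force: [-1.3, 1.0, 0.1]
opening: 0.0293
finger_force: 40.0
```

Call:
jog_arm --commands '[[-1, [0, 0, 0.1], [0, 0, 0]], [-1, [0, 0, 0.1], [0, 0, 0]], [-1, [0, 0, 0], [0, 0, 0]]]'

```text
t: 7.08
tcp_pos: [0.4381, -0.0197, 0.0103]
eef_rot: [0.997, 0.075, 0.001, 0.0]
force: [-6.1, 1.8, 22.5]
opening: 0.0292
finger_force: 40.0
```

Call:
jog_arm --commands '[[-1, [0, 0, -0.18], [0, 0, 0]], [-1, [1.0, 0, 0], [0, 0, 0]], [-1, [1.0, 0, 0], [0, 0, 0]], [-1, [0.5, 0, 0], [0, 0, 0]], [-1, [0, 0, 0], [0, 0, 0]]]'

```text
t: 7.5
tcp_pos: [0.4601, -0.0174, 0.0104]
eef_rot: [0.997, 0.074, -0.004, 0.001]
force: [-8.7, -0.9, 17.5]
opening: 0.0292
finger_force: 40.0
```

Call:
jog_arm --commands '[[-1, [0, 0, -0.15], [0, 0, 0]], [-1, [0, 0, 0], [0, 0, 0]]]'

```text
t: 7.67
tcp_pos: [0.4633, -0.0161, 0.0114]
eef_rot: [0.997, 0.074, 0.001, -0.0]
force: [-0.2, -0.6, -0.8]
opening: 0.0296
finger_force: 40.0
```

Call:
jog_arm --commands '[[-1, [0.4, 0, 0.07], [0, 0, 0]], [-1, [0.4, 0, 0], [0, 0, 0]], [-1, [0.3, 0, 0], [0, 0, 0]], [-1, [0, 0, 0], [0, 0, 0]]]'

```text
t: 8.0
tcp_pos: [0.4742, -0.0143, 0.0105]
eef_rot: [0.997, 0.075, 0.0, 0.0]
force: [-1.1, -1.0, 1.0]
opening: 0.0294
finger_force: 40.0
```

Call:
jog_arm --commands '[[-1, [0.3, 0, 0], [0, 0, 0]], [-1, [0.3, 0, 0], [0, 0, 0]], [-1, [0, 0, 0], [0, 0, 0]]]'

```text
t: 8.25
tcp_pos: [0.4801, -0.0134, 0.0105]
eef_rot: [0.997, 0.075, 0.0, -0.0]
force: [-0.5, -0.1, 0.8]
opening: 0.0292
finger_force: 40.0
```

Call:
jog_arm --commands '[[-1, [0.3, 0, 0], [0, 0, 0]], [-1, [0.3, 0, 0], [0, 0, 0]], [-1, [0, 0, 0], [0, 0, 0]]]'

```text
t: 8.5
tcp_pos: [0.4865, -0.0123, 0.0106]
eef_rot: [0.997, 0.075, 0.001, -0.0]
force: [0.1, 0.0, -0.2]
opening: 0.0292
finger_force: 40.0
```

Call:
jog_arm --commands '[[-1, [0.4, 0, 0], [0, 0, 0]], [-1, [0.4, 0, 0], [0, 0, 0]], [-1, [0.4, 0, 0], [0, 0, 0]]]'

```text
t: 8.75
tcp_pos: [0.4979, -0.0107, 0.0106]
eef_rot: [0.997, 0.075, 0.001, -0.0]
force: [-0.3, 0.4, -0.2]
opening: 0.0298
finger_force: 40.0
```

Call:
jog_arm --commands '[[-1, [0.4, 0, 0], [0, 0, 0]], [-1, [0.3, 0, 0], [0, 0, 0]], [-1, [0, 0, 0], [0, 0, 0]]]'

```text
t: 9.0
tcp_pos: [0.505, -0.0096, 0.0106]
eef_rot: [0.997, 0.075, 0.001, -0.0]
force: [-0.2, -0.2, -0.4]
opening: 0.0295
finger_force: 40.0
```

Call:
jog_arm --commands '[[-1, [-1.5, 0, -0.05], [0, 0, 0]], [-1, [-3, 0, 0], [0, 0, 0]], [-1, [-3, 0, 0], [0, 0, 0]], [-1, [-1.2, 0, -1], [0, 0, 0]], [-1, [0, 0, -3], [0, 0, 0.075]], [-1, [0, 0, -2], [0, 0, 0.075]], [-1, [0, 0, 0], [0, 0, 0]]]'

```text
t: 9.58
tcp_pos: [0.4206, -0.022, 0.0748]
eef_rot: [1.0, -0.001, 0.004, -0.001]
force: [0.7, 0.5, -1.3]
opening: 0.0297
finger_force: 40.0
```

Run:
```python
from h import *
plan(.40,-.31,.065,0)
```

```text
turn z -0.002 then shift cm [-2.06 28.8   0.98] rows>= 8.0
```

Call:
jog_arm --commands '[[-1, [-0.26, 3.6, 0], [0, 0, 0]], [-1, [-0.26, 3.6, 0], [0, 0, 0]], [-1, [-0.26, 3.6, 0], [0, 0, 0]], [-1, [-0.26, 3.6, 0], [0, 0, 0]], [-1, [-0.26, 3.6, 0], [0, 0, 0]], [-1, [-0.26, 3.6, 0], [0, 0, 0]], [-1, [-0.26, 3.6, 0], [0, 0, 0]], [-1, [-0.26, 3.6, 0], [0, 0, 0]], [-1, [0, 0, 1.0], [0, 0, 0]], [-1, [0, 0, 2.0], [0, 0, 0]], [-1, [0, 0, 0.8], [0, 0, 0]], [-1, [0, 0, 0], [0, 0, 0]], [-1, [0, 0, 0], [0, 0, 0]]]'

```text
t: 10.67
tcp_pos: [0.3964, -0.3105, 0.0325]
eef_rot: [1.0, -0.0, -0.001, -0.0]
force: [0.4, 0.3, 0.5]
opening: 0.0298
finger_force: 40.0
```

Run:
```python
from h import *
s=arm.state();a=arm.read_camera('side');t=arm.read_camera('top')
print(s['tcp_pos'],s['force'])
for p in(a,t): print([(round(d['p'],2),np.round(d['rect']).tolist()) for d in arm.spot_in(p,'chopping_board')][:5])
```

```text
[ 0.39642435 -0.31045399  0.032457  ] [0.40310833 0.25921376 0.52008109]
[(0.63, [354.0, 196.0, 70.0, 56.0]), (0.21, [267.0, 117.0, 43.0, 29.0]), (0.15, [228.0, 130.0, 82.0, 22.0])]
[(0.84, [339.0, 137.0, 67.0, 100.0])]
```

Call:
jog_arm --commands '[[-1, [0, 0, 0.12], [0, 0, 0]], [-1, [0, 0, 0], [0, 0, 0]], [0.01, [0, 0, 0], [0, 0, 0]], [0.01, [0, 0, 0], [0, 0, 0]], [0.01, [0, 0, 0], [0, 0, 0]]]'

```text
t: 11.28
tcp_pos: [0.397, -0.3108, 0.0321]
eef_rot: [1.0, -0.0, 0.0, 0.0]
force: [-0.6, 0.6, 0.1]
opening: 0.0407
finger_force: 0.0
```

Call:
jog_arm --commands '[[0.01, [0, 0, -1.5], [0, 0, 0]], [0.01, [0, 0, -3], [0, 0, 0]], [0.15, [0, 0, -2], [0, 0, -0.105]], [0.15, [0, 0, 0], [0, 0, -0.105]], [0.15, [0, 0, 0], [0, 0, 0]]]'

```text
t: 11.7
tcp_pos: [0.3977, -0.3111, 0.0985]
eef_rot: [0.994, 0.105, 0.002, 0.001]
force: [0.1, 0.4, 0.8]
opening: 0.0493
finger_force: 0.0
```

Run:
```python
from h import *
plan(.415,.378,.095,.21)
s=arm.state();w=arm.read_camera('wrist');save(w,'w5.png');print(s['tcp_pos'])
print([(round(d['p'],2),np.round(d['rect']).tolist()) for d in arm.spot_in(w,'packer_1')])
```

```text
turn z 0.001 then shift cm [ 16.06 -67.03   0.35] rows>= 17.0
[ 0.39766719 -0.31107123  0.09845917]
[(0.97, [229.0, 119.0, 58.0, 106.0])]
```

Call:
jog_arm --commands '[[0.15, [0.89, -3.73, 0], [0, 0, 0]], [0.15, [0.89, -3.73, 0], [0, 0, 0]], [0.15, [0.89, -3.73, 0], [0, 0, 0]], [0.15, [0.89, -3.73, 0], [0, 0, 0]], [0.15, [0.89, -3.73, 0], [0, 0, 0]], [0.15, [0.89, -3.73, 0], [0, 0, 0]], [0.15, [0.89, -3.73, 0], [0, 0, 0]], [0.15, [0.89, -3.73, 0], [0, 0, 0]], [0.15, [0.89, -3.73, 0], [0, 0, 0]], [0.15, [0.89, -3.73, 0], [0, 0, 0]], [0.15, [0.89, -3.73, 0], [0, 0, 0]], [0.15, [0.89, -3.73, 0], [0, 0, 0]], [0.15, [0.89, -3.73, 0], [0, 0, 0]], [0.15, [0.89, -3.73, 0], [0, 0, 0]], [0.15, [0.89, -3.73, 0], [0, 0, 0]], [0.15, [0.89, -3.73, 0], [0, 0, 0]], [0.15, [0.89, -3.73, 0], [0, 0, 0]], [0.15, [0.89, -3.73, 0], [0, 0, 0]], [0.15, [0, 0, 0], [0, 0, 0]], [0.15, [0, 0, 0], [0, 0, 0]]]'

```text
t: 13.47
tcp_pos: [0.4134, 0.3805, 0.0953]
eef_rot: [0.995, 0.105, -0.001, 0.001]
force: [0.2, -0.6, -0.4]
opening: 0.05
finger_force: 0.0
```

Run:
```python
from h import *
plan(.415,.378,.095,.21)
s=arm.state();w=arm.read_camera('wrist');save(w,'w6.png');print(s['tcp_pos'],yaw(s))
a=cv2.imread('pics/w6.png')[60:260,130:380];b=cv2.imread('pics/w5.png')[60:260,130:380]
cv2.imwrite('pics/w6c.png',cv2.resize(np.hstack([a,b]),None,fx=1.6,fy=1.6,interpolation=cv2.INTER_CUBIC))
```

```text
turn z -0.001 then shift cm [0.1  0.27 0.03] rows>= 1.0
[0.41341037 0.38045197 0.09525374] 0.20945522864014937
```

View pics/w6c.png

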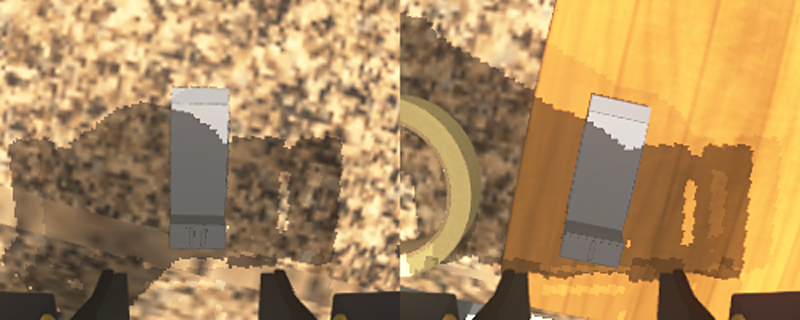

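Run:
```python
from h import *
s=arm.state();w=arm.read_camera('wrist')
th=yaw(s);R=np.array([[np.cos(th),np.sin(th)],[-np.sin(th),np.cos(th)]])
for n,x,y,z in [('bl',170,248,.024),('br',226,248,.024),('fl',170,221,.024),('nl',171,88,.004),('nr',229,88,.004)]:
  X=wonz(w,s,x/1.6+130,y/1.6+60,z);print(n,(R@(X[:2]-s['tcp_pos'][:2])).round(4))
```

```text
bl [-0.0072  0.0122]
br [-0.0073 -0.0174]
fl [0.0077 0.0119]
nl [0.0751 0.0116]
nr [ 0.0752 -0.0191]
```

Call:
jog_arm --commands '[[0.15, [0, 0.26, 2.5], [0, 0, 0]], [0.15, [0, 0, 2.5], [0, 0, 0]], [0.15, [0, 0, 2.4], [0, 0, 0]], [0.15, [0, 0, 1.0], [0, 0, 0]], [0.15, [0, 0, 0], [0, 0, 0]], [-1, [0, 0, 0], [0, 0, 0]], [-1, [0, 0, 0], [0, 0, 0]], [-1, [0, 0, 0], [0, 0, 0]], [-1, [0, 0, 0], [0, 0, 0]]]' --force 40

```text
t: 14.32
tcp_pos: [0.4152, 0.3774, 0.0143]
eef_rot: [0.995, 0.104, 0.001, -0.001]
force: [-0.7, -0.2, -0.3]
opening: 0.0311
finger_force: 0.1
```

Call:
jog_arm --commands '[[-1, [0, 0, 0], [0, 0, 0]], [-1, [0, 0, 0], [0, 0, 0]]]'

```text
t: 14.48
tcp_pos: [0.4151, 0.3774, 0.0143]
eef_rot: [0.995, 0.105, 0.001, -0.001]
force: [-1.0, -0.7, 4.6]
opening: 0.029
finger_force: 40.0
```

Call:
jog_arm --commands '[[-1, [0, 0, -2], [0, 0, 0]], [-1, [0, 0, -3], [0, 0, 0]], [-1, [0, 0, -2], [0, 0, 0.06]], [-1, [0, 0, 0], [0, 0, 0]]]'

```text
t: 14.82
tcp_pos: [0.4165, 0.3792, 0.0876]
eef_rot: [0.997, 0.074, 0.003, -0.003]
force: [0.2, -0.2, -1.5]
opening: 0.0292
finger_force: 40.0
```

Run:
```python
from h import *
plan(.4335,-.0198,.08,.15)
```

```text
turn z -0.001 then shift cm [-4.28 39.71  0.76] rows>= 10.0
```

Call:
jog_arm --commands '[[-1, [-0.39, 3.61, 0], [0, 0, 0]], [-1, [-0.39, 3.61, 0], [0, 0, 0]], [-1, [-0.39, 3.61, 0], [0, 0, 0]], [-1, [-0.39, 3.61, 0], [0, 0, 0]], [-1, [-0.39, 3.61, 0], [0, 0, 0]], [-1, [-0.39, 3.61, 0], [0, 0, 0]], [-1, [-0.39, 3.61, 0], [0, 0, 0]], [-1, [-0.39, 3.61, 0], [0, 0, 0]], [-1, [-0.39, 3.61, 0], [0, 0, 0]], [-1, [-0.39, 3.61, 0], [0, 0, 0]], [-1, [-0.39, 3.61, 0], [0, 0, 0]], [-1, [0, 0, 3], [0, 0, 0]], [-1, [0, 0, 2], [0, 0, 0]], [-1, [0, 0, 1.2], [0, 0, 0]], [-1, [0, 0, 0], [0, 0, 0]], [-1, [0, 0, 0], [0, 0, 0]]]'

```text
t: 16.15
tcp_pos: [0.4306, -0.0226, 0.0204]
eef_rot: [0.997, 0.075, -0.001, 0.0]
force: [0.7, -0.7, 0.1]
opening: 0.0291
finger_force: 40.0
```

Run:
```python
from h import *
plan(.4335,-.0198,.015,.15)
```

```text
turn z -0.001 then shift cm [ 0.33 -0.23  0.54] rows>= 1.0
```

Lower to contact in small steps.

Call:
jog_arm --commands '[[-1, [0.33, -0.23, 0.3], [0, 0, 0]], [-1, [0, 0, 0.2], [0, 0, 0]], [-1, [0, 0, 0], [0, 0, 0]]]'

```text
t: 16.4
tcp_pos: [0.4348, -0.019, 0.0163]
eef_rot: [0.997, 0.075, 0.001, -0.0]
force: [-0.1, 0.7, -0.1]
opening: 0.0293
finger_force: 40.0
```

Call:
jog_arm --commands '[[-1, [0, 0, 0.1], [0, 0, 0]], [-1, [0, 0, 0], [0, 0, 0]]]'

```text
t: 16.57
tcp_pos: [0.4343, -0.0194, 0.0152]
eef_rot: [0.997, 0.075, 0.0, -0.0]
force: [-0.8, -0.5, -1.0]
opening: 0.0294
finger_force: 40.0
```

Call:
jog_arm --commands '[[-1, [0, 0, 0.09], [0, 0, 0]], [-1, [1.0, 0, 0], [0, 0, 0]], [-1, [1.0, 0, 0], [0, 0, 0]], [-1, [0.8, 0, 0], [0, 0, 0]], [-1, [0, 0, 0], [0, 0, 0]]]'

```text
t: 16.98
tcp_pos: [0.4643, -0.0149, 0.0145]
eef_rot: [0.997, 0.075, 0.002, -0.0]
force: [-0.1, -0.6, -0.4]
opening: 0.0289
finger_force: 40.0
```

Call:
jog_arm --commands '[[-1, [0.2, 0, 0], [0, 0, 0]], [-1, [0.2, 0, 0], [0, 0, 0]], [-1, [0, 0, 0], [0, 0, 0]]]'

```text
t: 17.23
tcp_pos: [0.4639, -0.0151, 0.0142]
eef_rot: [0.997, 0.074, -0.002, 0.0]
force: [-4.6, 1.5, 8.2]
opening: 0.0292
finger_force: 40.0
```

Call:
jog_arm --commands '[[-1, [0.2, 0, 0], [0, 0, 0]], [-1, [0.2, 0, 0], [0, 0, 0]], [-1, [0, 0, 0], [0, 0, 0]]]'

```text
t: 17.48
tcp_pos: [0.4666, -0.0152, 0.0142]
eef_rot: [0.997, 0.074, -0.003, 0.001]
force: [-5.9, -0.9, 9.1]
opening: 0.0289
finger_force: 40.0
```

Call:
jog_arm --commands '[[-1, [0.2, 0, 0], [0, 0, 0]], [-1, [0.2, 0, 0], [0, 0, 0]], [-1, [0, 0, 0], [0, 0, 0]]]'

```text
t: 17.73
tcp_pos: [0.4713, -0.0145, 0.0142]
eef_rot: [0.997, 0.074, -0.002, 0.0]
force: [-3.9, -0.7, 6.5]
opening: 0.0296
finger_force: 40.0
```

Call:
jog_arm --commands '[[-1, [0, 0, -0.07], [0, 0, 0]], [-1, [0.2, 0, 0], [0, 0, 0]], [-1, [0, 0, 0], [0, 0, 0]]]'

```text
t: 17.98
tcp_pos: [0.4759, -0.0133, 0.0146]
eef_rot: [0.997, 0.074, -0.0, -0.0]
force: [-0.4, 1.3, -1.3]
opening: 0.0292
finger_force: 40.0
```

Call:
jog_arm --commands '[[-1, [0.2, 0, 0], [0, 0, 0]], [-1, [0.2, 0, 0], [0, 0, 0]], [-1, [0, 0, 0], [0, 0, 0]]]'

```text
t: 18.23
tcp_pos: [0.4767, -0.0134, 0.0142]
eef_rot: [0.997, 0.074, -0.004, 0.001]
force: [-6.7, 0.7, 5.2]
opening: 0.0292
finger_force: 40.0
```

Call:
jog_arm --commands '[[-1, [0.2, 0, 0], [0, 0, 0]], [-1, [0.2, 0, 0], [0, 0, 0]], [-1, [0, 0, 0], [0, 0, 0]]]'

```text
t: 18.48
tcp_pos: [0.4772, -0.0136, 0.0142]
eef_rot: [0.997, 0.074, -0.007, 0.001]
force: [-12.2, 1.5, 13.2]
opening: 0.0291
finger_force: 40.0
```

Call:
jog_arm --commands '[[-1, [0, 0, -0.1], [0, 0, 0]], [-1, [0, 0, 0], [0, 0, 0]]]'

```text
t: 18.65
tcp_pos: [0.4799, -0.0132, 0.0149]
eef_rot: [0.997, 0.074, -0.004, 0.001]
force: [-5.7, -0.8, 0.6]
opening: 0.0293
finger_force: 40.0
```

Call:
jog_arm --commands '[[-1, [0.15, 0, 0], [0, 0, 0]], [-1, [0, 0, 0], [0, 0, 0]]]'

```text
t: 18.82
tcp_pos: [0.4816, -0.0129, 0.0147]
eef_rot: [0.997, 0.074, -0.004, 0.001]
force: [-5.2, -1.7, 1.3]
opening: 0.0293
finger_force: 40.0
```

Call:
jog_arm --commands '[[-1, [0.2, 0, 0], [0, 0, 0]], [-1, [0.2, 0, 0], [0, 0, 0]], [-1, [0, 0, 0], [0, 0, 0]]]'

```text
t: 19.07
tcp_pos: [0.486, -0.0122, 0.0146]
eef_rot: [0.997, 0.074, -0.004, 0.001]
force: [-4.6, -1.8, 0.8]
opening: 0.0294
finger_force: 40.0
```

Call:
jog_arm --commands '[[-1, [0.2, 0, 0], [0, 0, 0]], [-1, [0.2, 0, 0], [0, 0, 0]], [-1, [0, 0, 0], [0, 0, 0]]]'

```text
t: 19.32
tcp_pos: [0.4905, -0.0115, 0.0148]
eef_rot: [0.997, 0.074, -0.003, 0.0]
force: [-5.5, -1.1, -0.0]
opening: 0.0294
finger_force: 40.0
```

Call:
jog_arm --commands '[[-1, [0.3, 0, 0], [0, 0, 0]], [-1, [0.3, 0, 0], [0, 0, 0]], [-1, [0.3, 0, 0], [0, 0, 0]], [-1, [0, 0, 0], [0, 0, 0]]]'

```text
t: 19.65
tcp_pos: [0.5004, -0.0098, 0.0149]
eef_rot: [0.997, 0.074, -0.002, 0.0]
force: [-4.5, -2.4, -0.5]
opening: 0.0291
finger_force: 40.0
```

Call:
jog_arm --commands '[[-1, [0.3, 0, 0], [0, 0, 0]], [-1, [0.3, 0, 0], [0, 0, 0]], [-1, [0, 0, 0], [0, 0, 0]]]'

```text
t: 19.9
tcp_pos: [0.5072, -0.0087, 0.0152]
eef_rot: [0.997, 0.074, -0.001, 0.0]
force: [-4.3, -1.9, -3.6]
opening: 0.0294
finger_force: 40.0
```

Run:
```python
from h import *
s=arm.state();w=arm.read_camera('wrist');save(w,'w7.png');print(s['tcp_pos'],s['force'])
cv2.imwrite('pics/w7c.png',cv2.resize(cv2.imread('pics/w7.png')[60:300,100:400],None,fx=2.2,fy=2.2,interpolation=cv2.INTER_CUBIC))
```

```text
[ 0.50715938 -0.00871796  0.0151828 ] [-4.26732681 -1.88558665 -3.55515805]
```

View pics/w7c.png

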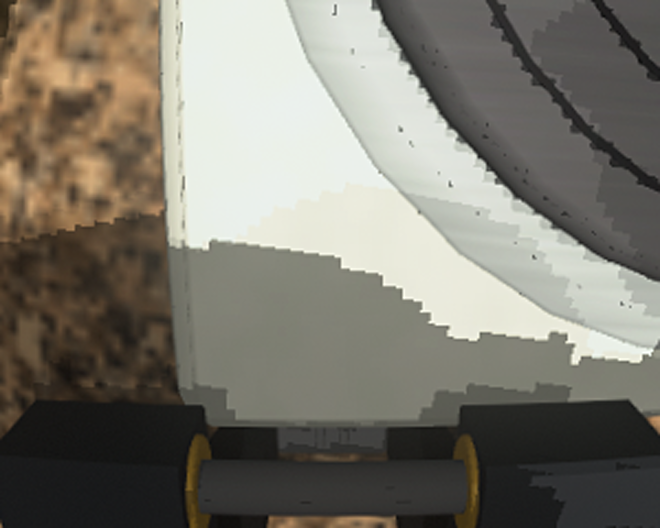

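Run:
```python
from h import *
s=arm.state();w=arm.read_camera('wrist')
th=yaw(s);R=np.array([[np.cos(th),np.sin(th)],[-np.sin(th),np.cos(th)]])
q=lambda x,y,z:(R@(wonz(w,s,x/2.2+100,y/2.2+60,z)[:2]-s['tcp_pos'][:2])).round(4)
print('front edge',q(330,421,.062),q(330,427,.04),q(330,427,.016));print('left edge',q(172,250,.062),q(180,380,.062),q(166,250,.055));print('heel back',q(280,455,.024),q(385,455,.024))
```

```text
front edge [0.0208 0.0006] [0.0075 0.0007] [-0.0055  0.0007]
left edge [0.056 0.03 ] [0.0296 0.0304] [0.0544 0.033 ]
heel back [-0.01    0.0143] [-0.0101 -0.0144]
```

Call:
jog_arm --commands '[[-1, [0.2, 0, 0.05], [0, 0, 0]], [-1, [0.2, 0, 0], [0, 0, 0]], [-1, [0.2, 0, 0], [0, 0, 0]], [-1, [0, 0, 0], [0, 0, 0]]]'

```text
t: 20.33
tcp_pos: [0.5117, -0.008, 0.015]
eef_rot: [0.997, 0.074, -0.002, 0.0]
force: [-9.4, -0.9, 1.6]
opening: 0.0296
finger_force: 45.5
```

Call:
jog_arm --commands '[[-1, [0.2, 0, 0.02], [0, 0, 0]], [-1, [0.15, 0, 0], [0, 0, 0]], [-1, [0, 0, 0], [0, 0, 0]]]'

```text
t: 20.58
tcp_pos: [0.5114, -0.0081, 0.015]
eef_rot: [0.997, 0.074, -0.006, 0.001]
force: [-18.0, 2.4, 11.2]
opening: 0.0297
finger_force: 49.6
```

Call:
jog_arm --commands '[[-1, [0.1, 0, 0.02], [0, 0, 0]], [-1, [0.1, 0, 0], [0, 0, 0]], [-1, [0, 0, 0], [0, 0, 0]]]'

```text
t: 20.83
tcp_pos: [0.5113, -0.0081, 0.0149]
eef_rot: [0.997, 0.074, -0.008, 0.001]
force: [-23.9, 1.9, 15.7]
opening: 0.0292
finger_force: 52.0
```

Call:
jog_arm --commands '[[-1, [-0.3, 0, 0], [0, 0, 0]], [-1, [-0.3, 0, -0.02], [0, 0, 0]], [-1, [0, 0, 0], [0, 0, 0]]]'

```text
t: 21.08
tcp_pos: [0.5117, -0.008, 0.0151]
eef_rot: [0.997, 0.075, -0.001, 0.0]
force: [-8.1, -1.4, 1.6]
opening: 0.0293
finger_force: 42.9
```

Call:
jog_arm --commands '[[-1, [-0.2, 0, 0], [0, 0, 0]], [-1, [0, 0, 0], [0, 0, 0]]]'

```text
t: 21.25
tcp_pos: [0.5118, -0.0079, 0.0152]
eef_rot: [0.997, 0.075, 0.001, -0.0]
force: [-3.7, -2.3, -2.7]
opening: 0.0292
finger_force: 40.0
```

Call:
jog_arm --commands '[[0.15, [0, 0, 0], [0, 0, 0]], [0.15, [0, 0, 0], [0, 0, 0]], [0.15, [0, 0, 0], [0, 0, 0]], [0.15, [-1.0, 0, -0.1], [0, 0, 0]], [0.15, [-2.5, 0, 0], [0, 0, 0]], [0.15, [-3, 0, 0], [0, 0, 0]], [0.15, [-2.5, 0, -2], [0, 0, 0]], [0.15, [-1, 0, -3], [0, 0, 0]], [0.15, [0, 0, -2], [0, 0, 0]], [0.15, [0, 0, 0], [0, 0, 0]], [0.15, [0, 0, 0], [0, 0, 0]]]'

```text
t: 22.17
tcp_pos: [0.4151, -0.0218, 0.0882]
eef_rot: [0.997, 0.075, 0.005, -0.001]
force: [-0.2, 1.2, -1.3]
opening: 0.0501
finger_force: 0.0
```

Run:
```python
from h import *
s=arm.state();w=arm.read_camera('wrist');save(w,'w8.png');print(s['t'],s['tcp_pos'],s['force'])
cv2.imwrite('pics/w8c.png',cv2.resize(cv2.imread('pics/w8.png')[40:220,160:400],None,fx=3,fy=3,interpolation=cv2.INTER_CUBIC))
```

```text
22.1667 [ 0.41511582 -0.02181058  0.08818253] [-0.18581127  1.19823554 -1.27770646]
```

View pics/w8c.png

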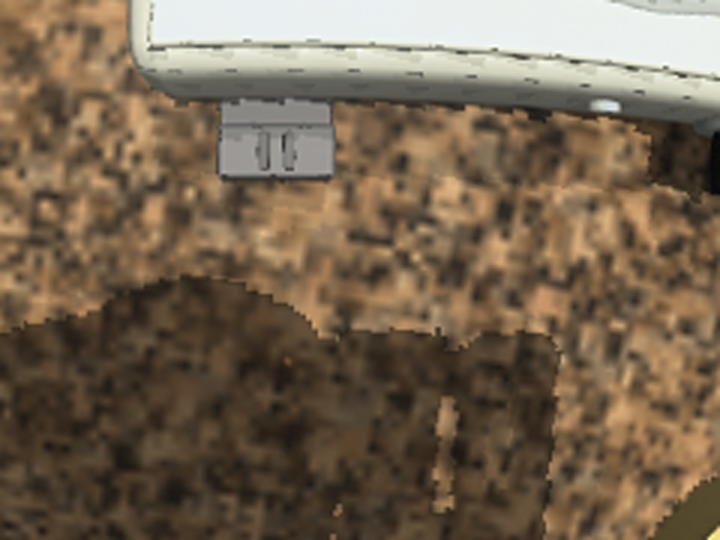

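Run:
```python
from h import *
s=arm.state();w=arm.read_camera('wrist')
th=.155;R=np.array([[np.cos(th),np.sin(th)],[-np.sin(th),np.cos(th)]])
q=lambda x,y,z:(R@wonz(w,s,x/3+160,y/3+40,z)[:2]).round(4)
print('heel',q(218,177,.024),q(334,179,.024),q(219,125,.024),q(333,125,.024))
print('front',q(276,100,.016),q(276,100,.025),q(180,99,.016),q(276,48,.062));print('left',q(131,40,.055),q(131,40,.062),q(150,86,.016))
```

```text
heel [ 0.4943 -0.0725] [ 0.4937 -0.1015] [ 0.5076 -0.0729] [ 0.5075 -0.1013]
front [ 0.5148 -0.0872] [ 0.5137 -0.0871] [ 0.5155 -0.0624] [ 0.5206 -0.087 ]
left [ 0.5246 -0.0556] [ 0.5233 -0.0567] [ 0.5193 -0.0545]
```

Call:
jog_arm --commands '[[-1, [0, 0.1, 0], [0, 0, 0]], [-1, [0, 0, 2.5], [0, 0, 0]], [-1, [0, 0, 2.5], [0, 0, 0]], [-1, [0, 0, 1.8], [0, 0, 0]], [-1, [2, 0, 0], [0, 0, 0]], [-1, [2.5, 0, 0], [0, 0, 0]], [-1, [1.5, 0, 0], [0, 0, 0]], [-1, [0.6, 0, 0], [0, 0, 0]], [-1, [0, 0, 0], [0, 0, 0]], [-1, [0, 0, 0], [0, 0, 0]]]'

```text
t: 23.1
tcp_pos: [0.4765, -0.0144, 0.0171]
eef_rot: [0.997, 0.074, -0.001, 0.0]
force: [-0.4, -0.7, -0.6]
opening: 0.001
finger_force: 0.0
```

Call:
jog_arm --commands '[[-1, [0.3, 0, 0], [0, 0, 0]], [-1, [0.3, 0, 0], [0, 0, 0]], [-1, [0, 0, 0], [0, 0, 0]]]'

```text
t: 23.35
tcp_pos: [0.484, -0.0131, 0.0183]
eef_rot: [0.997, 0.075, 0.0, -0.0]
force: [0.3, 0.3, 0.2]
opening: 0.0003
finger_force: 0.0
```

Call:
jog_arm --commands '[[-1, [0.3, 0, 0.2], [0, 0, 0]], [-1, [0.3, 0, 0], [0, 0, 0]], [-1, [0, 0, 0], [0, 0, 0]]]'

```text
t: 23.6
tcp_pos: [0.4904, -0.0121, 0.0161]
eef_rot: [0.997, 0.075, 0.0, -0.0]
force: [0.7, 0.1, -0.1]
opening: 0.0002
finger_force: 0.0
```

Call:
jog_arm --commands '[[-1, [0.15, 0, 0], [0, 0, 0]], [-1, [0.15, 0, 0], [0, 0, 0]], [-1, [0, 0, 0], [0, 0, 0]]]'

```text
t: 23.85
tcp_pos: [0.4914, -0.0121, 0.0158]
eef_rot: [0.997, 0.074, -0.001, 0.0]
force: [-2.8, -0.8, 1.6]
opening: 0.0007
finger_force: 1.4
```

Call:
jog_arm --commands '[[-1, [0.15, 0, 0], [0, 0, 0]], [-1, [0.15, 0, 0], [0, 0, 0]], [-1, [0, 0, 0], [0, 0, 0]]]'

```text
t: 24.1
tcp_pos: [0.4916, -0.0123, 0.0154]
eef_rot: [0.997, 0.074, -0.004, 0.001]
force: [-8.1, 1.0, 5.9]
opening: 0.0002
finger_force: 3.9
```

Call:
jog_arm --commands '[[-1, [0.15, 0, -0.05], [0, 0, 0]], [-1, [0.1, 0, 0], [0, 0, 0]], [-1, [0, 0, 0], [0, 0, 0]]]'

```text
t: 24.35
tcp_pos: [0.4957, -0.0117, 0.0157]
eef_rot: [0.997, 0.074, -0.003, 0.0]
force: [-4.9, -1.3, -1.7]
opening: 0.0005
finger_force: 2.3
```

Call:
jog_arm --commands '[[-1, [0.15, 0, 0], [0, 0, 0]], [-1, [0, 0, 0], [0, 0, 0]]]'

```text
t: 24.52
tcp_pos: [0.4982, -0.0112, 0.0159]
eef_rot: [0.997, 0.074, -0.002, 0.0]
force: [-4.5, -1.4, -2.1]
opening: 0.0004
finger_force: 2.5
```

Call:
jog_arm --commands '[[-1, [-0.8, 0, 0], [0, 0, 0]], [-1, [-2, 0, 0], [0, 0, 0]], [-1, [-3, 0, 0], [0, 0, 0]], [-1, [-2.5, 0, -2], [0, 0, 0]], [-1, [0, 0, -3], [0, 0, 0]], [-1, [0, 0, -2], [0, 0, 0]], [-1, [0, 0, 0], [0, 0, 0]], [-1, [0, 0, 0], [0, 0, 0]]]'

```text
t: 25.18
tcp_pos: [0.4204, -0.0221, 0.0887]
eef_rot: [0.997, 0.075, 0.005, -0.001]
force: [-0.3, 0.1, 0.2]
opening: 0.0008
finger_force: 0.0
```

Run:
```python
from h import *
s=arm.state();w=arm.read_camera('wrist');save(w,'w9.png');t=arm.read_camera('top');save(t,'t9.png');print(s['t'],s['tcp_pos'],yaw(s))
print([(round(d['p'],2),np.round(d['rect']).tolist()) for d in arm.spot_in(w,'packer_2')])
a=cv2.resize(cv2.imread('pics/w9.png')[40:220,160:400],None,fx=2,fy=2);b=cv2.resize(cv2.imread('pics/t9.png')[90:250,90:430],(480,226))
cv2.imwrite('pics/w9c.png',np.vstack([a,b]))
```

```text
25.1833 [ 0.42042785 -0.02207409  0.08868427] 0.15000261766229717
[(0.96, [1.0, 86.0, 32.0, 90.0]), (0.71, [228.0, 78.0, 39.0, 19.0]), (0.63, [25.0, 212.0, 39.0, 27.0]), (0.57, [486.0, 201.0, 26.0, 59.0])]
```

View pics/w9c.png

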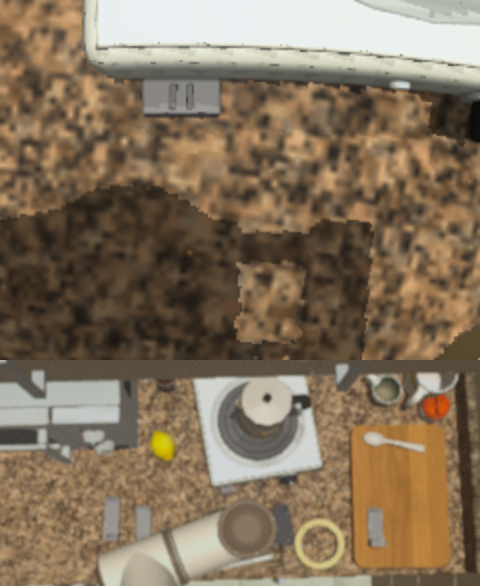

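```bash
python3 -c "
from plant import arm
print(arm.sign_off())"
```

```text
the job is handed in; nothing more can be done
None
```

Job handed in after 25 s: packer 1 slid in loose and now lies on the chopping board. Packer 2 was the first to bind, with a steady drag of about 5 N, and it is pushed home and released with its heel an estimated 1–2 mm from the casing. Packers 3 and 4 were not touched.

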